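# Swap three vases into their matching cartons

## Task

Each of the three vases on the packing bench stands in the wrong carton: swap them round so that every vase ends standing upright in the middle of the carton whose liner has its own colour. Use the round cork pad as the free spot: on the way, stand a vase upright near its middle and let go of it there before you go on. Handle the vases gently, never tipping one over or letting one drop, and leave the tape roll, the small sealed carton and the glue bottle where they are.

Things in the scene. Friction and masses are not known exactly. Their poses are not given: they have to be found in the camera images.
- vase_white: white 3D-printed bud vase, round-bellied, straight ribs, rigid, about 0.09 kg, 105 mm tall; greatest diameter 60 mm (below 50 mm height); from 66 mm height up to its top it is a straight smooth neck 32 mm in diameter, the place to grip it. Its yaw does not matter. Origin: centre of its underside, z up. At the start it stands upright in one of the three cartons, not its own.
- vase_terracotta: terracotta (red-brown) 3D-printed bud vase, widest near its foot, twisted ribs, rigid, about 0.09 kg, 105 mm tall; greatest diameter 58 mm (below 50 mm height); from 66 mm height up to its top it is a straight smooth neck 32 mm in diameter, the place to grip it. Its yaw does not matter. Origin: centre of its underside, z up. At the start it stands upright in one of the three cartons, not its own.
- vase_blue: dark blue 3D-printed bud vase, wide-shouldered, slightly twisted ribs, rigid, about 0.09 kg, 105 mm tall; greatest diameter 58 mm (below 50 mm height); from 66 mm height up to its top it is a straight smooth neck 32 mm in diameter, the place to grip it. Its yaw does not matter. Origin: centre of its underside, z up. At the start it stands upright in one of the three cartons, not its own.
- carton_white: open square kraft carton with a white liner on its floor and inner walls: where the white vase belongs. Fixed to the bench. 106 x 106 mm outside, 100 x 100 mm inside, rim 40 mm high, liner floor 5 mm above the bench; on its +y and -y sides a kraft flap hangs down, reaching to 66 mm from the centre. Origin: centre of its underside on the bench, z up, x and y along its sides.
- carton_terracotta: open square kraft carton with a terracotta (red-brown) liner on its floor and inner walls: where the terracotta (red-brown) vase belongs. Fixed to the bench. 106 x 106 mm outside, 100 x 100 mm inside, rim 40 mm high, liner floor 5 mm above the bench; on its +y and -y sides a kraft flap hangs down, reaching to 66 mm from the centre. Origin: centre of its underside on the bench, z up, x and y along its sides.
- carton_blue: open square kraft carton with a dark blue liner on its floor and inner walls: where the dark blue vase belongs. Fixed to the bench. 106 x 106 mm outside, 100 x 100 mm inside, rim 40 mm high, liner floor 5 mm above the bench; on its +y and -y sides a kraft flap hangs down, reaching to 66 mm from the centre. Origin: centre of its underside on the bench, z up, x and y along its sides.
- pad: round cork pad, the free parking spot, empty at the start: 110 mm in diameter, 6 mm thick, fixed to the bench. Origin: centre of its underside on the bench, z up.
- tape_roll: bystander: loose roll of tan packing tape lying flat, 96 mm in diameter, 48 mm high. Origin: centre of its underside.
- small_carton: bystander: loose sealed kraft carton with a tape strip, 80 x 60 x 45 mm high. Origin: centre of its underside.
- glue: bystander: loose yellow glue bottle with an orange cap, standing, 32 mm in diameter, 90 mm high. Origin: centre of its underside.
There are look-alikes about, which are no part of the job. Leave any turquoise look-alike of the vase_white alone.

How it is judged:
On the way:
1. one vase stands upright and released on the cork pad, within 30 mm of its middle (((horizontal distance between vase_white and pad below 0.03 m and z of vase_white in the frame of pad between 0.002 and 0.012 m and angle between vase_white's own z axis and vertical below 0.1 rad and linear speed of vase_white below 0.02 m/s and contact force between vase_white and the fingers below 0.1 N) or (horizontal distance between vase_terracotta and pad below 0.03 m and z of vase_terracotta in the frame of pad between 0.002 and 0.012 m and angle between vase_terracotta's own z axis and vertical below 0.1 rad and linear speed of vase_terracotta below 0.02 m/s and contact force between vase_terracotta and the fingers below 0.1 N) or (horizontal distance between vase_blue and pad below 0.03 m and z of vase_blue in the frame of pad between 0.002 and 0.012 m and angle between vase_blue's own z axis and vertical below 0.1 rad and linear speed of vase_blue below 0.02 m/s and contact force between vase_blue and the fingers below 0.1 N))), for 0.2 s.
At the end, for the whole second after the job is handed in: Each vase stands upright (within 0.1 rad) on the floor of the carton with the liner of its own colour, its axis within 15 mm of the carton's centre, released and at rest (horizontal distance between vase_white and carton_white below 0.015 m and z of vase_white in the frame of carton_white between 0.001 and 0.011 m and angle between each of vase_white, vase_terracotta, vase_blue's own z axis and vertical below 0.1 rad and linear speed of each of vase_white, vase_terracotta, vase_blue below 0.02 m/s and contact force between each of vase_white, vase_terracotta, vase_blue and the fingers below 0.1 N and horizontal distance between vase_terracotta and carton_terracotta below 0.015 m and z of vase_terracotta in the frame of carton_terracotta between 0.001 and 0.011 m and horizontal distance between vase_blue and carton_blue below 0.015 m and z of vase_blue in the frame of carton_blue between 0.001 and 0.011 m); the robot touches nothing.
It fails at once if a vase is tipped by more than 0.5 rad (angle between any of vase_white, vase_terracotta, vase_blue's own z axis and vertical above 0.5 rad).
It fails at once if a vase is dropped (moves faster than 0.6 m/s, as after a fall of about 18 mm, while no finger touches it) ((linear speed of vase_white above 0.6 m/s and contact force between vase_white and the fingers below 0.1 N) or (linear speed of vase_terracotta above 0.6 m/s and contact force between vase_terracotta and the fingers below 0.1 N) or (linear speed of vase_blue above 0.6 m/s and contact force between vase_blue and the fingers below 0.1 N)).
It fails at once if the tape roll, the small sealed carton or the glue bottle is moved by more than 25 mm (distance of any of tape_roll, small_carton, glue from where it was at the start of the episode above 0.025 m).
It also fails if it takes over 104 s, if anything falls off the work surface, if the arm or the gripper's body presses on something with over 40 N, if the wrist force passes 120 N, or if a joint passes its speed limit or range.

## Robot

A 6-joint arm with a two-finger parallel gripper is mounted at the origin on the work surface. World frame = base frame: x ahead of the robot, y to its left, z up, the work surface at z = 0. Lengths are in m, angles in rad, forces in N, time in s.
With the tool pointing down it reaches from about 0.25 to 0.775 m from the base axis. Payload 4 kg.
Tool frame: the origin (TCP) lies at the very end of the fingers, on their centre line; the grasp point (between the pads) lies 19 mm behind it; z points along the fingers, y is the line along which they close (so a half turn about z gives the same grasp; the last joint's range is limited). The gripper opens to 94 mm and grips with 3 to 60 N. Pads are 16 mm wide; open, the fingers measure 119 mm over their backs; the gripper's body (75 mm by 177 mm) begins 78 mm behind the grasp point.
Start: joints at [-1.264, 0.087, 1.371, -0, 1.684, -0.103], TCP at [0.219, -0.504, 0.206] pointing down, gripper open.
Joint ranges: [-3.1, 3.1], [-0.76, 2.03], [0.27, 2.55], [-1.08, 4.22], [0.17, 2.65], [-2.57, 2.57]. Speed limits (rad/s): [2.79, 2.79, 3.14, 3.14, 3.14, 3.14].

## Interface

Orientations are given as [roll, pitch, yaw] about the fixed x, y, z axes, in that order (R = Rz(yaw) Ry(pitch) Rx(roll)).
In Python, from bench import robot gives the robot as it stands. The module is installed in compiled form; this text tells all that it offers.
- The arm moves only by the tool move_arm, never from a script. Its argument "deltas" is one flat list of numbers, 7 for each row, row after row: the turn, a rotation vector about the tool's x, y, z in rad, then the shift along the tool's x, y, z in cm, then the closure, from -1 (fully open) to 1 (shut). A call has 1 to 8 rows; each row is the pose to reach, as a shift and turn from the pose commanded when the call began, along the tool's axes at that moment; what a row does not reach only later rows make up. A row lasts 1/10 s, in which the tool goes at most 50 mm and 8.59 degrees, less where a joint would pass 70% of its speed; a pose out of reach is approached as far as the arm can. A call with a gripper value outside its range is refused whole. The fingers move at their own pace and stop on an object; the grip force is fixed at half the most. Time passes only in rows, so rows that repeat a pose let the fingers close. It gives the time, the measured TCP pose, the force, the opening and the grip force at its end, in the units of the state.
- robot.get_obs(): the state, without advancing time (a new reading comes with each control period).
- robot.snapshot(name): name is "scene" or "top"; returns a dict with "image" (384x512x3 uint8, red, green, blue), "depth" (384x512 float32, m along the optical axis (not along the pixel's ray), 0 where there is no reading), "fov_y" (degrees; the focal length in pixels is half the picture's height over the tangent of half this angle, whatever the lens; pixels are square), "cx", "cy" (the principal point, pixels), "origin" and "orientation" of the camera in the world. Camera axes: x right, y up, looking along -z (the intrinsics and any distortion apply to the point x, -y, -z); pixel columns grow to the right and rows downward; lengths in m; the calibration is good to about 2 mm. A picture is of the moment at which its call begins.
- robot.close_job(): hands the job in; it is judged then, once.
The state is a dict: "time": time; "joint_positions": joint angles; "qvel": joint speeds; "joint_torque": joint torques, N m; "tool_pos": TCP position; "ee_rot": TCP orientation; "wrist_force": force on the tool from outside, world axes, zero at the start; "wrist_torque": the same for the moment, N m; "width": finger opening in m; "finger_force": force on a finger pad.
Only numpy, scipy, OpenCV 4.12 (cv2) and the standard library are available. Lean on these libraries where they do the work, as an engineer would, in place of code of your own. Each camera call takes 0.05 s, during which the arm holds its last target. There are 200 camera calls.

## Working session

There is one attempt and no reset: what is moved stays moved. The work goes in short steps, Python scripts to look and compute and a tool call to move; the robot and the scene stay as the last step left them, time stands still between calls to the robot, and variables do not carry over. Pictures are saved under pics/ and viewed, at most 14 in all, crops included, and the job is handed in when it is done.

Besides the shell and the picture viewer there is one more tool, called as name(argument=value, ...), one argument or row to a line, values as JSON. move_arm: Moves the arm, as the interface text tells. Its arguments: {"type":"object","properties":{"deltas":{"type":"array","items":{"type":"number"}}},"required":["deltas"]}

```bash
mkdir -p pics
cat > h.py <<'E'
import numpy as np, cv2
from bench import robot
from scipy.spatial.transform import Rotation as R
def snap(n,f):
    s=robot.snapshot(n); cv2.imwrite(f'pics/{f}.png',s['image'][:,:,::-1]); np.save(f'pics/{f}.npy',s,allow_pickle=True); return s
E
python3 - <<'E'
from h import *
for n in('top','scene'):
    s=snap(n,n+'0'); print({k:v for k,v in s.items() if k not in('image','depth')}, (s['depth']>0).mean())
print(robot.get_obs())
E
```

```text
{'fov_y': 57.421274723831615, 'cx': 260.42964710472916, 'cy': 191.0260734003222, 'origin': array([0.46675929, 0.062096  , 0.81652811]), 'orientation': array([ 0.11163193,  0.00371095, -1.56439001])} 0.9961802164713541
{'fov_y': 55.19574337005136, 'cx': 253.27974954804236, 'cy': 193.0825810228859, 'origin': array([ 0.91604634, -0.29802588,  0.62394875]), 'orientation': array([0.68596603, 0.0049656 , 0.79149553])} 0.9960479736328125
{'time': 0.1, 'joint_positions': array([-1.26406750e+00,  8.78658156e-02,  1.37209117e+00,  1.13465998e-05,
        1.68360601e+00, -1.03125916e-01]), 'qvel': array([ 0.00054419, -0.00104192, -0.0042884 , -0.00120433, -0.00135465,
        0.00036142]), 'joint_torque': array([ 2.62678062e-03, -3.41253912e+01, -3.03302479e+01,  7.19923689e-02,
        3.03870672e-02, -1.07038854e-04]), 'tool_pos': array([ 0.21899792, -0.50397979,  0.20443564]), 'ee_rot': array([-3.13963394e+00, -2.14050685e-04,  4.09855795e-01]), 'wrist_force': array([-0.19374685,  0.26204116, -0.40560318]), 'wrist_torque': array([ 0.02950533, -0.03942088, -0.03280171]), 'finger_force': 0.0, 'width': 0.09396368544722797}
```

View pics/top0.png

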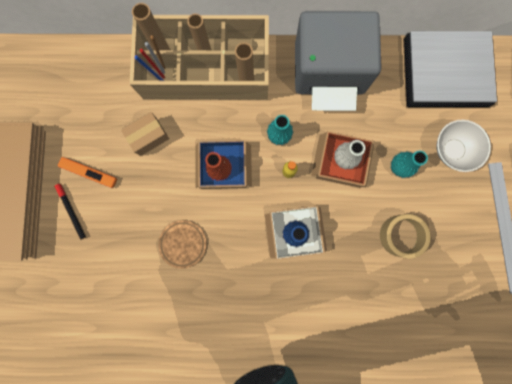

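View pics/scene0.png

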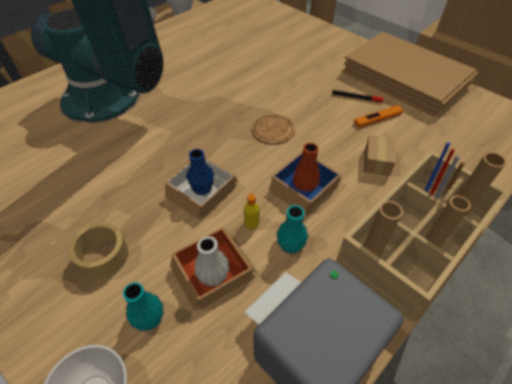

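The top view shows the three vases: terracotta at (217,166) in the blue-lined carton, blue at (297,233) in the white-lined one, white and ribbed at (350,153) in the terracotta-lined one. The cork pad is at (184,244). Things to leave alone are the turquoise look-alikes at (280,130) and (408,162), the glue at (290,170), the tape at (407,236), the small carton at (148,134) and the white bowl at (463,147).

```bash
cat >> h.py <<'E'
def world(s):
    h,w=s['depth'].shape; f=h/2/np.tan(np.radians(s['fov_y']/2))
    u,v=np.meshgrid(np.arange(w),np.arange(h)); d=s['depth']
    p=np.stack([(u-s['cx'])/f*d,-(v-s['cy'])/f*d,-d],-1)
    W=p@R.from_euler('xyz',s['orientation']).as_matrix().T+s['origin']; W[d==0]=np.nan; return W
def circ(P):
    A=np.c_[2*P[:,:2],np.ones(len(P))]; b=(P[:,:2]**2).sum(1); c=np.linalg.lstsq(A,b,rcond=None)[0]
    return c[:2],np.sqrt(c[2]+c[0]**2+c[1]**2)
def near(W,xy,r,z0,z1):
    return W[(np.hypot(W[...,0]-xy[0],W[...,1]-xy[1])<r)&(W[...,2]>z0)&(W[...,2]<z1)]
E
python3 - <<'E'
from h import *
px={'vterra':(217,166),'vblue':(297,233),'vwhite':(350,153),'pad':(184,244),'tq1':(280,130),'tq2':(408,162),'glue':(290,170),'tape':(388,236),'small':(148,134),'bench':(240,300),'bench2':(80,300)}
S={n:np.load(f'pics/{n}0.npy',allow_pickle=True).item() for n in('top','scene')}
Ws={n:world(s) for n,s in S.items()}
W=Ws['top']
for k,(u,v) in px.items(): print(k,np.round(W[v,u],3))
for k in('vterra','vblue','vwhite'):
    c=W[px[k][1],px[k][0],:2]
    for n in Ws:
        P=near(Ws[n],c,.05,.085,.125); print(k,n,len(P),'zmax %.3f'%P[:,2].max(),'mean',P[:,:2].mean(0).round(4),'mid',((P.min(0)+P.max(0))/2)[:2].round(4),'ext',np.ptp(P,axis=0).round(3),'circ',*[np.round(x,4) for x in circ(P)])
        Q=near(Ws[n],c,.10,.032,.046); r=cv2.minAreaRect((Q[:,:2]*1000).astype(np.float32)); print('   rim',len(Q),r)
for n in Ws:
    s=S[n];hsv=cv2.cvtColor(s['image'],cv2.COLOR_RGB2HSV)
    P=near(Ws[n],W[244,184,:2],.09,.0035,.012); print('pad',n,len(P),circ(P) if len(P)>9 else 0,cv2.minEnclosingCircle((P[:,:2]*1000).astype(np.float32)) if len(P) else 0)
im=S['top']['image'][100:280,130:460,::-1]; cv2.imwrite('pics/crop0.png',cv2.resize(im,None,fx=2.4,fy=2.4,interpolation=cv2.INTER_CUBIC))
E
```

```text
vterra [0.597 0.154 0.111]
vblue [ 0.462 -0.008  0.111]
vwhite [ 0.627 -0.12   0.104]
pad [0.435 0.24  0.007]
tq1 [0.677 0.025 0.097]
tq2 [ 0.613 -0.247  0.084]
glue [0.596 0.002 0.07 ]
tape [ 0.456 -0.212  0.048]
small [0.681 0.32  0.047]
bench [ 0.309  0.11  -0.001]
bench2 [ 0.307  0.474 -0.001]
vterra top 221 zmax 0.114 mean [0.6076 0.1618] mid [0.6089 0.1622] ext [0.031 0.03  0.028] circ [0.6082 0.1622] 0.0119
   rim 639 ((615.6361083984375, 152.91197204589844), (106.84931945800781, 114.4226303100586), 1.5151582956314087)
vterra scene 263 zmax 0.111 mean [0.6147 0.1571] mid [0.6115 0.1617] ext [0.033 0.033 0.026] circ [0.6127 0.1603] 0.0128
   rim 683 ((617.6285400390625, 151.4175567626953), (107.57019805908203, 112.72661590576172), 1.8028919696807861)
vblue top 208 zmax 0.115 mean [ 0.46   -0.0109] mid [ 0.46   -0.0112] ext [0.028 0.031 0.026] circ [ 0.46  -0.011] 0.0114
   rim 537 ((462.44732666015625, -14.210277557373047), (105.9555892944336, 114.64300537109375), 7.6437482833862305)
vblue scene 268 zmax 0.111 mean [ 0.4673 -0.016 ] mid [ 0.4625 -0.0136] ext [0.033 0.032 0.025]
[... 210 characters left out ...]
.1316] ext [0.031 0.031 0.029] circ [ 0.635  -0.1307] 0.0121
   rim 655 ((629.229736328125, -125.01559448242188), (114.72943878173828, 106.76768493652344), 78.03451538085938)
vwhite scene 393 zmax 0.112 mean [ 0.6421 -0.1354] mid [ 0.6383 -0.1333] ext [0.033 0.032 0.026] circ [ 0.64   -0.1341] 0.0124
   rim 991 ((631.0067749023438, -126.87325286865234), (112.66068267822266, 108.0567626953125), 77.93174743652344)
pad top 1854 (array([0.43336297, 0.24251077]), np.float64(0.040200646373574456)) ((433.13726806640625, 239.05397033691406), 87.53255462646484)
pad scene 747 (array([0.43738868, 0.24266206]), np.float64(0.038806686487653)) ((437.67889404296875, 243.21832275390625), 55.819766998291016)
```

View pics/crop0.png

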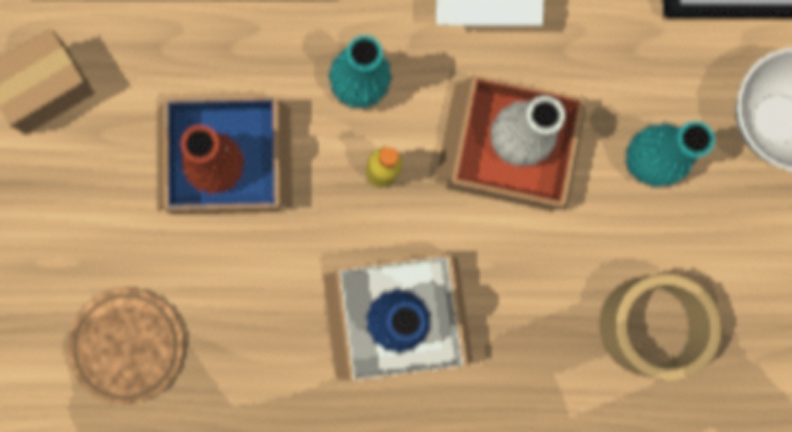

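The crop confirms the choice: smooth terracotta, blue and ribbed white vases stand in the blue, white and terracotta liners, and both turquoise ones stand outside any carton. The plan is terracotta → pad, blue → blue carton, white → white carton, terracotta → terracotta carton. I'll grip with tool yaw 0, fingers closing along world y.

move_arm(
  deltas=[0,0,0.103,3.9,-2.8,0,-1,0,0,0.206,7.8,-5.7,0,-1,0,0,0.308,11.7,-8.5,0,-1,0,0,0.41,15.5,-11.3,0,-1,0,0,0.41,19.4,-14.2,0,-1,0,0,0.41,23.3,-17,0,-1,0,0,0.41,27.2,-19.8,0,-1,0,0,0.41,31,-22.6,0,-1],
)

```text
time: 0.9
tool_pos: [0.4138, -0.1717, 0.2051]
ee_rot: [-3.141, 0.0, -0.0]
wrist_force: [0.3, -0.4, 0.7]
width: 0.094
finger_force: 0.0
```

move_arm(
  deltas=[0,0,0,2.5,-4.2,0,-1,0,0,0,5,-8.4,0,-1,0,0,0,7.5,-12.6,0,-1,0,0,0,10,-16.8,0,-1,0,0,0,12.5,-21,0,-1,0,0,0,15,-25.2,0,-1,0,0,0,17.5,-29.4,0,-1,0,0,0,19.7,-33.5,0,-1],
)

```text
time: 1.7
tool_pos: [0.611, 0.1633, 0.2045]
ee_rot: [3.141, 0.001, 0.0]
wrist_force: [1.0, -0.4, 0.3]
width: 0.0943
finger_force: 0.0
```

Run:
```python
from h import *
s=snap('scene','scene1'); snap('top','top1')
print(robot.get_obs()['tool_pos'])
```

```text
[0.61115065 0.16624809 0.20235329]
```

View pics/scene1.png

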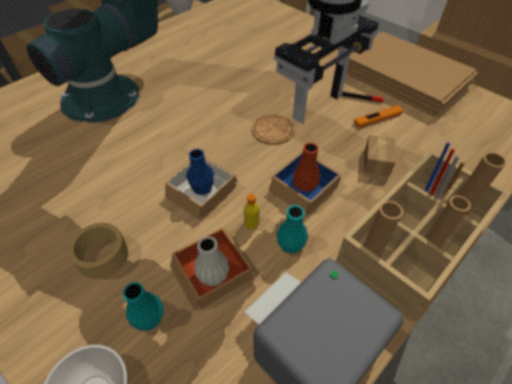

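The gripper is high behind and above the terracotta vase (310,165), with the fingers straddling along y. Nothing is disturbed. Descending.

move_arm(
  deltas=[0,0,0,0,0,0,-1,0,0,0,0,0,2,-1,0,0,0,0,0,4,-1,0,0,0,0,0,6,-1,0,0,0,0,0,7,-1,0,0,0,0,0,7,-1,0,0,0,0,0,7,-1,0,0,0,0,0,7,-1],
)

```text
time: 2.6
tool_pos: [0.6113, 0.161, 0.1372]
ee_rot: [-3.141, -0.003, -0.001]
wrist_force: [-0.7, -0.4, 0.5]
width: 0.0944
finger_force: 0.0
```

Run:
```python
from h import *
s=snap('scene','scene2'); t=snap('top','top2')
print(robot.get_obs()['tool_pos'])
a=cv2.resize(s['image'][70:230,230:400,::-1],None,fx=2.3,fy=2.3); b=cv2.resize(t['image'][90:250,140:310,::-1],None,fx=2.3,fy=2.3)
cv2.imwrite('pics/c2.png',np.hstack([a,b]))
```

```text
[0.61119463 0.16125867 0.13704059]
```

View pics/c2.png

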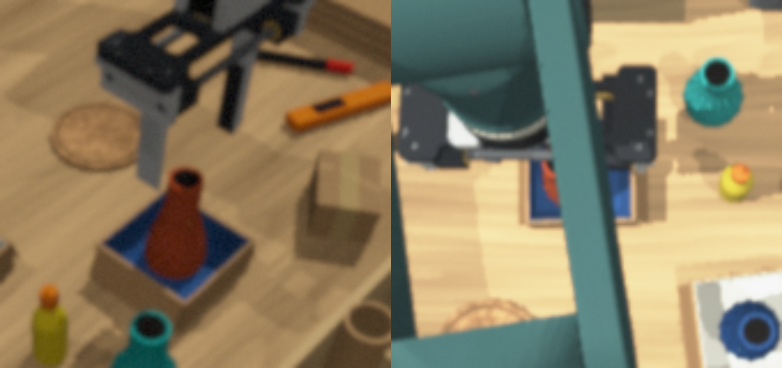

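The two finger tips at (150,182) and (232,130) in the crop straddle the terracotta neck, whose rim is at (185,180). It is centred. Descend and grip.

move_arm(
  deltas=[0,0,0,0,0,2,-1,0,0,0,0,0,4,-1,0,0,0,0,0,5.5,-1,0,0,0,0,0,6.3,-1,0,0,0,0,0,6.3,-1,0,0,0,0,0,6.3,-0.3,0,0,0,0,0,6.3,0,0,0,0,0,0,6.3,0.15],
)

```text
time: 3.5
tool_pos: [0.6112, 0.1614, 0.0737]
ee_rot: [-3.141, -0.002, -0.0]
wrist_force: [0.1, 0.2, 0.1]
width: 0.0732
finger_force: 0.0
```

move_arm(
  deltas=[0,0,0,0,0,0,0.25,0,0,0,0,0,0,0.35,0,0,0,0,0,0,0.5,0,0,0,0,0,0,0.8,0,0,0,0,0,0,1,0,0,0,0,0,0,1,0,0,0,0,0,0,1],
)

```text
time: 4.2
tool_pos: [0.6104, 0.1613, 0.0723]
ee_rot: [3.142, 0.0, -0.0]
wrist_force: [-0.5, 0.0, 0.2]
width: 0.0317
finger_force: 30.0
```

move_arm(
  deltas=[0,0,0,0,0,-0.5,1,0,0,0,0,0,-1.5,1,0,0,0,0,0,-3,1,0,0,0,0,0,-5,1,0,0,0,0,0,-7,1,0,0,0,-1,-0.5,-8,1,0,0,0,-3,-1.4,-8,1,0,0,0,-5,-2.3,-8,1],
)

```text
time: 5.0
tool_pos: [0.5598, 0.1848, 0.1538]
ee_rot: [-3.141, -0.001, -0.001]
wrist_force: [-0.3, 0.4, -1.2]
width: 0.0314
finger_force: 30.0
```

move_arm(
  deltas=[0,0,0,-2.5,-1.2,0,1,0,0,0,-5,-2.3,0,1,0,0,0,-7.5,-3.5,0,1,0,0,0,-10,-4.6,0,1,0,0,0,-11.5,-5.3,0,1,0,0,0,-12.5,-5.8,0,1,0,0,0,-12.5,-5.8,0,1,0,0,0,-12.5,-5.8,0,1],
)

```text
time: 5.8
tool_pos: [0.436, 0.2422, 0.1526]
ee_rot: [3.141, -0.001, -0.0]
wrist_force: [0.3, -0.3, -0.4]
width: 0.0316
finger_force: 30.0
```

Run:
```python
from h import *
s=snap('scene','scene3'); o=robot.get_obs()
print(o['tool_pos'],o['width'])
a=cv2.resize(s['image'][30:230,170:400,::-1],None,fx=3,fy=3)
cv2.imwrite('pics/c3.png',a)
```

```text
[0.4362249  0.24205367 0.15250619] 0.03159827172953102
```

View pics/c3.png

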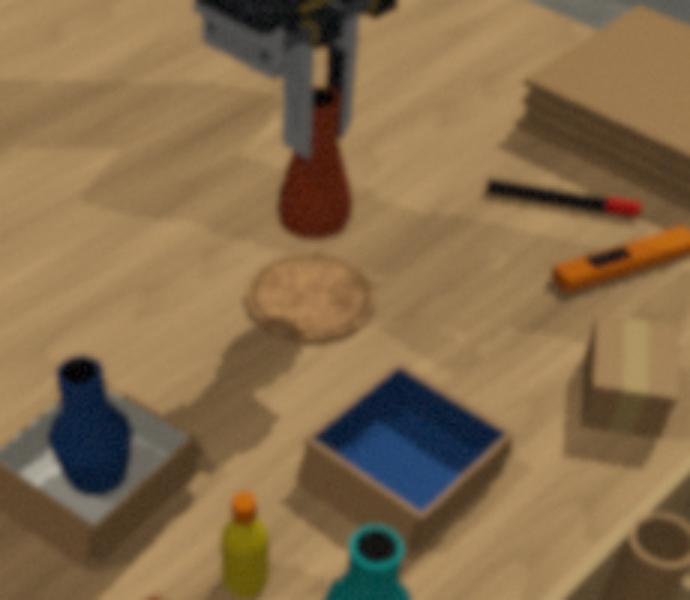

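The terracotta vase hangs upright in the fingers directly above the pad (310,298 in the crop), and the blue-lined carton is empty. Lower and release.

move_arm(
  deltas=[0,0,0,0,0,2,1,0,0,0,0,0,4,1,0,0,0,0,0,6,1,0,0,0,0,0,7,1,0,0,0,0,0,7.5,1,0,0,0,0,0,7.8,1,0,0,0,0,0,7.85,1,0,0,0,0,0,7.85,1],
)

```text
time: 6.65
tool_pos: [0.4362, 0.2425, 0.0748]
ee_rot: [-3.141, -0.001, -0.0]
wrist_force: [-0.2, -0.7, -0.5]
width: 0.0316
finger_force: 30.0
```

move_arm(
  deltas=[0,0,0,0,0,0,1,0,0,0,0,0,0,0.3,0,0,0,0,0,0,0.1,0,0,0,0,0,0,-0.3,0,0,0,0,0,0,-1,0,0,0,0,0,0,-1,0,0,0,0,0,0,-1,0,0,0,0,0,0,-1],
)

```text
time: 7.45
tool_pos: [0.4355, 0.2423, 0.0739]
ee_rot: [3.142, 0.0, -0.0]
wrist_force: [-0.8, 0.3, -0.9]
width: 0.0773
finger_force: 0.0
```

Raise and go to the blue vase at (0.462, -0.0125), after waiting for the release to count.

move_arm(
  deltas=[0,0,0,0,0,0,-1,0,0,0,0,0,0,-1,0,0,0,0,0,-1,-1,0,0,0,0,0,-3,-1,0,0,0,0,0,-5.5,-1,0,0,0,0,0,-8,-1,0,0,0,0,2,-8,-1,0,0,0,0.5,5,-8,-1],
)

```text
time: 8.25
tool_pos: [0.4411, 0.1931, 0.1563]
ee_rot: [-3.14, -0.004, 0.003]
wrist_force: [-0.7, -0.1, -0.4]
width: 0.0939
finger_force: 0.0
```

Run:
```python
from h import *
T=world(snap('top','top4')); S=world(snap('scene','scene4'))
for n,W in(('top',T),('scene',S)):
    P=near(W,(.4355,.2423),.05,.085,.13); print(n,len(P)); print(((P.min(0)+P.max(0))/2)[:2].round(4),np.ptp(P,axis=0).round(3),P[:,2].max())
    # blue carton, now empty, and neck of blue vase
    Q=near(W,(.617,.152),.09,.035,.045); print(cv2.minAreaRect((Q[:,:2]*1000).astype(np.float32)))
    P=near(W,(.462,-.0125),.03,.085,.125); print('blue',((P.min(0)+P.max(0))/2)[:2].round(4))
print(robot.get_obs()['tool_pos'])
```

```text
top 0Traceback (most recent call last):
  File "<stdin>", line 4, in <module>
    return umr_minimum(a, axis, None, out, keepdims, initial, where)
ValueError: zero-size array to reduction operation minimum which has no identity
```

move_arm(
  deltas=[0,0,0,0.5,4,0,-1,0,0,0,1,8,0,-1,0,0,0,1.5,12,0,-1,0,0,0,2,16,0,-1,0,0,0,2.15,19,0,-1,0,0,0,2.15,20.5,0,-1,0,0,0,2.15,20.5,0,-1,0,0,0,2.15,20.5,0,-1],
)

```text
time: 9.15
tool_pos: [0.4621, -0.0121, 0.1543]
ee_rot: [-3.141, -0.0, -0.001]
wrist_force: [-0.1, 0.5, -0.7]
width: 0.0939
finger_force: 0.0
```

Run:
```python
from h import *
s=snap('scene','scene5'); t=snap('top','top5')
print(robot.get_obs()['tool_pos'])
for n,W in(('top',world(t)),('scene',world(s))):
    for k,c in(('terra',(.4355,.2423)),):
        P=near(W,c,.05,.085,.13)
        if len(P): print(n,k,len(P),((P.min(0)+P.max(0))/2)[:2].round(4),np.ptp(P,axis=0).round(3),P[:,2].max())
a=cv2.resize(s['image'][60:260,130:350,::-1],None,fx=3,fy=3); cv2.imwrite('pics/c5.png',a)
```

```text
[ 0.46202647 -0.01153867  0.15411215]
top terra 244 [0.4356 0.2427] [0.03  0.032 0.031] 0.11580138480744451
scene terra 205 [0.4377 0.2411] [0.033 0.034 0.026] 0.1114693916475078
```

View pics/c5.png

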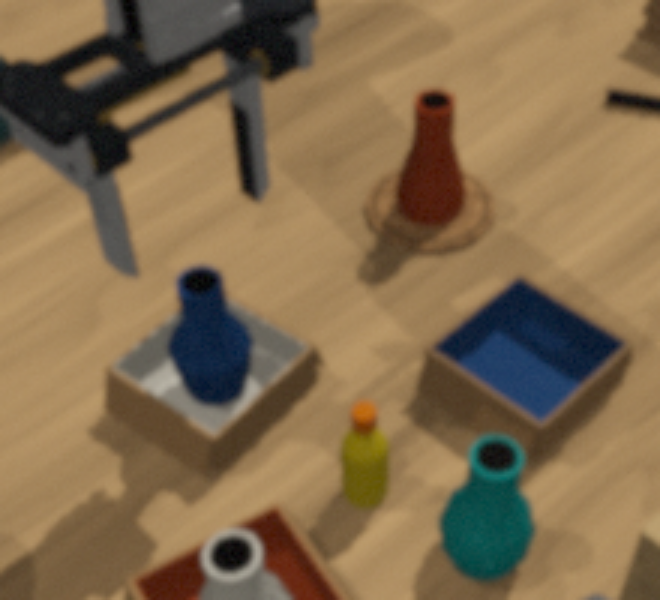

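The terracotta vase stands upright on the pad (430,210 in the crop), and camera-average and robot positions agree within 1 mm. The fingers straddle the blue vase. Descend and grip.

move_arm(
  deltas=[0,0,0,0,0,2,-1,0,0,0,0,0,4,-1,0,0,0,0,0,6,-1,0,0,0,0,0,7.5,-1,0,0,0,0,0,8.15,-1,0,0,0,0,0,8.15,-1,0,0,0,0,0,8.15,-0.3,0,0,0,0,0,8.15,0.1],
)

```text
time: 10.05
tool_pos: [0.4628, -0.0126, 0.0737]
ee_rot: [3.141, -0.002, 0.0]
wrist_force: [-0.4, -0.6, 0.2]
width: 0.0814
finger_force: 0.0
```

move_arm(
  deltas=[0,0,0,0,0,0,0.25,0,0,0,0,0,0,0.35,0,0,0,0,0,0,0.5,0,0,0,0,0,0,0.8,0,0,0,0,0,0,1,0,0,0,0,0,0,1,0,0,0,0,0,0,1],
)

```text
time: 10.75
tool_pos: [0.4619, -0.0127, 0.0724]
ee_rot: [3.142, 0.0, -0.0]
wrist_force: [-0.2, 0.6, -0.1]
width: 0.0316
finger_force: 30.0
```

move_arm(
  deltas=[0,0,0,0,0,-0.5,1,0,0,0,0,0,-1.5,1,0,0,0,0,0,-3,1,0,0,0,0,0,-5,1,0,0,0,0,0,-7,1,0,0,0,0,0,-9.5,1,0,0,0,0,0,-12,1,0,0,0,0,0,-13,1],
)

```text
time: 11.55
tool_pos: [0.4633, -0.0129, 0.2061]
ee_rot: [3.141, -0.006, -0.0]
wrist_force: [0.7, 0.1, -0.6]
width: 0.0317
finger_force: 30.0
```

move_arm(
  deltas=[0,0,0,1,-1,0,1,0,0,0,3,-3.2,0,1,0,0,0,5.5,-5.9,0,1,0,0,0,8,-8.6,0,1,0,0,0,10.5,-11.2,0,1,0,0,0,13,-13.9,0,1,0,0,0,15,-16,0,1,0,0,0,15.5,-16.5,0,1],
)

```text
time: 12.35
tool_pos: [0.6176, 0.1553, 0.1988]
ee_rot: [-3.141, 0.004, 0.003]
wrist_force: [0.0, 0.9, -0.6]
width: 0.0315
finger_force: 30.0
```

move_arm(
  deltas=[0,0,0,0,0,1,1,0,0,0,0,0,3,1,0,0,0,0,0,5,1,0,0,0,0,0,7,1,0,0,0,0,0,7.5,1,0,0,0,0,0,7.5,1,0,0,0,0,0,7.5,1],
)

```text
time: 13.05
tool_pos: [0.6171, 0.1519, 0.1284]
ee_rot: [3.142, -0.001, -0.001]
wrist_force: [-0.1, -0.3, -0.6]
width: 0.0317
finger_force: 30.0
```

Run:
```python
from h import *
s=snap('scene','scene6'); t=snap('top','top6')
print(robot.get_obs()['tool_pos'])
a=cv2.resize(s['image'][60:220,210:380,::-1],None,fx=3,fy=3); cv2.imwrite('pics/c6.png',a)
```

```text
[0.61771091 0.15218487 0.12918107]
```

View pics/c6.png

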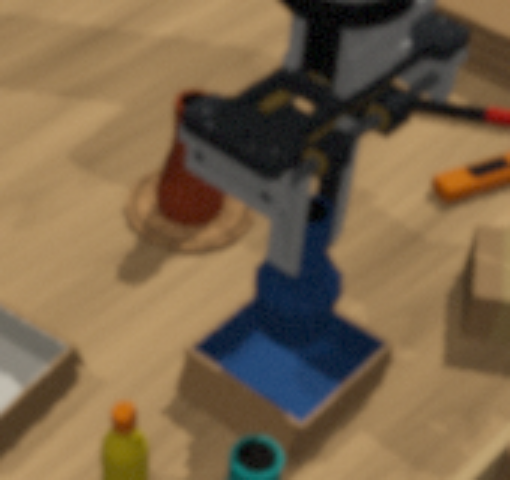

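The blue vase hangs upright above the blue-lined carton (around 290,370 in the crop), clear of its walls. Lower by the net 5.5 cm and release.

move_arm(
  deltas=[0,0,0,0,0,1.5,1,0,0,0,0,0,3,1,0,0,0,0,0,4.2,1,0,0,0,0,0,5,1,0,0,0,0,0,5.4,1,0,0,0,0,0,5.5,1,0,0,0,0,0,5.5,1,0,0,0,0,0,5.5,1],
)

```text
time: 13.95
tool_pos: [0.6172, 0.1523, 0.0725]
ee_rot: [3.142, -0.001, -0.0]
wrist_force: [-0.6, -0.4, -1.0]
width: 0.0315
finger_force: 30.0
```

move_arm(
  deltas=[0,0,0,0,0,0,1,0,0,0,0,0,0,0.3,0,0,0,0,0,0,0.1,0,0,0,0,0,0,-0.3,0,0,0,0,0,0,-1,0,0,0,0,0,0,-1,0,0,0,0,0,0,-1,0,0,0,0,0,0,-1],
)

```text
time: 14.75
tool_pos: [0.617, 0.1523, 0.0725]
ee_rot: [3.141, -0.0, -0.0]
wrist_force: [0.0, -0.4, -0.2]
width: 0.0775
finger_force: 0.0
```

move_arm(
  deltas=[0,0,0,0,0,-0.5,-1,0,0,0,0,0,-2,-1,0,0,0,0,0,-4,-1,0,0,0,0,0,-6,-1,0,0,0,0,0,-8,-1,0,0,0,0,2,-9,-1,0,0,0,0,5,-9,-1,0,0,0,0,8.5,-9,-1],
)

```text
time: 15.55
tool_pos: [0.6177, 0.0673, 0.1652]
ee_rot: [-3.141, -0.004, 0.002]
wrist_force: [0.4, 0.1, -0.6]
width: 0.0939
finger_force: 0.0
```

move_arm(
  deltas=[0,0,0,0.5,4,0,-1,0,0,0,1,8,0,-1,0,0,0,1.5,12,0,-1,0,0,0,2,16,0,-1,0,0,0,2,19,0,-1,0,0,0,2,20,0,-1,0,0,0,2,20,0,-1,0,0,0,2,20,0,-1],
)

```text
time: 16.35
tool_pos: [0.6371, -0.1314, 0.1632]
ee_rot: [-3.141, -0.001, 0.001]
wrist_force: [0.2, 0.1, 0.1]
width: 0.0941
finger_force: 0.0
```

Run:
```python
from h import *
s=snap('scene','scene7'); t=snap('top','top7')
print(robot.get_obs()['tool_pos'])
for n,W in(('top',world(t)),('scene',world(s))):
    P=near(W,(.617,.152),.05,.085,.13)
    if len(P): print(n,len(P),((P.min(0)+P.max(0))/2)[:2].round(4),np.ptp(P,axis=0).round(3),P[:,2].max())
    Q=near(W,(.617,.152),.10,.032,.046); print('   rim blue',cv2.minAreaRect((Q[:,:2]*1000).astype(np.float32)))
    Q=near(W,(.4637,-.0156),.10,.032,.046); print('   rim white',cv2.minAreaRect((Q[:,:2]*1000).astype(np.float32)))
a=cv2.resize(s['image'][100:300,120:340,::-1],None,fx=3,fy=3); cv2.imwrite('pics/c7.png',a)
```

```text
[ 0.63710403 -0.13082476  0.16291139]
top 220 [0.6147 0.152 ] [0.031 0.03  0.028] 0.11413829808669518
   rim blue ((615.814208984375, 153.0220947265625), (107.0436782836914, 114.20203399658203), 1.4412987232208252)
   rim white ((462.4560546875, -14.380661010742188), (106.2679672241211, 114.01915740966797), 7.443208694458008)
scene 264 [0.6174 0.1511] [0.031 0.033 0.026] 0.11089682415322566
   rim blue ((617.748779296875, 150.79769897460938), (107.65032958984375, 113.35221862792969), 2.211841344833374)
   rim white ((464.8338928222656, -17.454303741455078), (107.50357055664062, 109.54299926757812), 8.18488883972168)
```

View pics/c7.png

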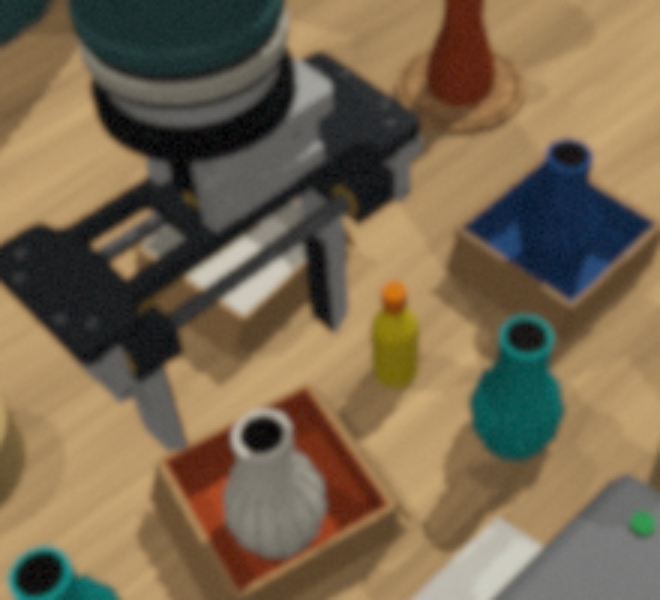

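The blue vase stands upright, centred within about 2 mm, in the blue carton (560,230 in the crop). The fingers straddle the white vase, with its rim at (262,435), and are clear of the glue at (395,340). Descend and grip.

move_arm(
  deltas=[0,0,0,0,0,2,-1,0,0,0,0,0,4,-1,0,0,0,0,0,6,-1,0,0,0,0,0,8,-1,0,0,0,0,0,9,-1,0,0,0,0,0,9,-1,0,0,0,0,0,9,-0.3,0,0,0,0,0,9,0.1],
)

```text
time: 17.25
tool_pos: [0.6379, -0.1327, 0.0742]
ee_rot: [3.141, -0.003, 0.0]
wrist_force: [0.6, -0.1, -0.4]
width: 0.0812
finger_force: 0.0
```

move_arm(
  deltas=[0,0,0,0,0,0,0.25,0,0,0,0,0,0,0.35,0,0,0,0,0,0,0.5,0,0,0,0,0,0,0.8,0,0,0,0,0,0,1,0,0,0,0,0,0,1,0,0,0,0,0,0,1],
)

```text
time: 17.95
tool_pos: [0.6369, -0.1328, 0.0724]
ee_rot: [3.142, 0.0, -0.0]
wrist_force: [-0.2, -0.1, -0.5]
width: 0.0315
finger_force: 30.0
```

move_arm(
  deltas=[0,0,0,0,0,-0.5,1,0,0,0,0,0,-1.5,1,0,0,0,0,0,-3,1,0,0,0,0,0,-5,1,0,0,0,0,0,-7,1,0,0,0,0,0,-9.5,1,0,0,0,0,0,-12,1,0,0,0,0,0,-13,1],
)

```text
time: 18.75
tool_pos: [0.6384, -0.1331, 0.2078]
ee_rot: [3.139, -0.007, -0.0]
wrist_force: [0.0, 0.4, 0.0]
width: 0.0315
finger_force: 30.0
```

move_arm(
  deltas=[0,0,0,-1,-0.7,0,1,0,0,0,-3.5,-2.4,0,1,0,0,0,-6.5,-4.4,0,1,0,0,0,-9.5,-6.4,0,1,0,0,0,-12.5,-8.5,0,1,0,0,0,-15,-10.1,0,1,0,0,0,-17,-11.5,0,1,0,0,0,-17.3,-11.7,0,1],
)

```text
time: 19.55
tool_pos: [0.4623, -0.0144, 0.2033]
ee_rot: [-3.141, -0.001, 0.002]
wrist_force: [0.1, 0.1, -0.2]
width: 0.0315
finger_force: 30.0
```

move_arm(
  deltas=[0,0,0,0,0,1,1,0,0,0,0,0,3,1,0,0,0,0,0,5,1,0,0,0,0,0,7,1,0,0,0,0,0,7.5,1,0,0,0,0,0,7.5,1,0,0,0,0,0,7.5,1],
)

```text
time: 20.25
tool_pos: [0.4648, -0.0161, 0.1281]
ee_rot: [3.141, -0.001, -0.001]
wrist_force: [0.5, -0.4, -0.8]
width: 0.0315
finger_force: 30.0
```

Run:
```python
from h import *
s=snap('scene','scene8'); t=snap('top','top8')
print(robot.get_obs()['tool_pos'])
a=cv2.resize(s['image'][80:280,120:340,::-1],None,fx=2.5,fy=2.5); cv2.imwrite('pics/c8.png',a)
```

```text
[ 0.46500369 -0.01596629  0.12870929]
```

View pics/c8.png

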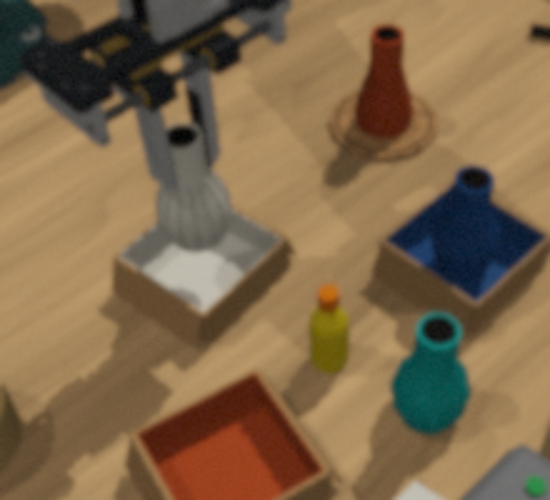

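The white vase hangs upright over the white-lined carton (around 200,270 in the crop), and the terracotta carton is empty. Lower and release.

move_arm(
  deltas=[0,0,0,0,0,1.5,1,0,0,0,0,0,3,1,0,0,0,0,0,4.2,1,0,0,0,0,0,5,1,0,0,0,0,0,5.4,1,0,0,0,0,0,5.5,1,0,0,0,0,0,5.5,1,0,0,0,0,0,5.5,1],
)

```text
time: 21.15
tool_pos: [0.4644, -0.0158, 0.0731]
ee_rot: [3.141, -0.001, -0.0]
wrist_force: [-0.8, -0.1, -1.9]
width: 0.032
finger_force: 30.0
```

move_arm(
  deltas=[0,0,0,0,0,0,1,0,0,0,0,0,0,0.3,0,0,0,0,0,0,0.1,0,0,0,0,0,0,-0.3,0,0,0,0,0,0,-1,0,0,0,0,0,0,-1,0,0,0,0,0,0,-1,0,0,0,0,0,0,-1],
)

```text
time: 21.95
tool_pos: [0.4639, -0.0157, 0.0725]
ee_rot: [3.142, 0.0, -0.0]
wrist_force: [0.0, 0.2, -0.2]
width: 0.0777
finger_force: 0.0
```

move_arm(
  deltas=[0,0,0,0,0,-0.5,-1,0,0,0,0,0,-2,-1,0,0,0,0,0,-4,-1,0,0,0,0,0,-6,-1,0,0,0,0,0,-8,-1,0,0,0,0,-2,-9,-1,0,0,0,0,-5,-9,-1,0,0,0,0,-8.5,-9,-1],
)

```text
time: 22.75
tool_pos: [0.4645, 0.0696, 0.1637]
ee_rot: [3.141, -0.002, -0.002]
wrist_force: [0.5, 0.1, -0.5]
width: 0.0942
finger_force: 0.0
```

move_arm(
  deltas=[0,0,0,-0.7,-4,0,-1,0,0,0,-1.4,-8,0,-1,0,0,0,-2,-12,0,-1,0,0,0,-2.6,-15.5,0,-1,0,0,0,-2.8,-17.3,0,-1,0,0,0,-2.8,-17.3,0,-1,0,0,0,-2.8,-17.3,0,-1],
)

```text
time: 23.45
tool_pos: [0.436, 0.2421, 0.1626]
ee_rot: [3.141, -0.0, 0.001]
wrist_force: [0.2, -0.4, 0.4]
width: 0.094
finger_force: 0.0
```

Run:
```python
from h import *
s=snap('scene','scene9'); t=snap('top','top9')
print(robot.get_obs()['tool_pos'])
for n,W in(('top',world(t)),('scene',world(s))):
  for k,c in(('white',(.4637,-.0156)),('blue',(.6166,.152)),('terra',(.4358,.2422))):
    P=near(W,c,.05,.085,.13)
    if len(P): print(n,k,len(P),((P.min(0)+P.max(0))/2)[:2].round(4),np.ptp(P,axis=0).round(3),P[:,2].max())
  Q=near(W,(.630,-.126),.10,.032,.046); print('   rim terra',cv2.minAreaRect((Q[:,:2]*1000).astype(np.float32)))
```

```text
[0.43625585 0.2413341  0.16255303]
top white 210 [ 0.4631 -0.015 ] [0.03  0.031 0.026] 0.11401604112897834
top blue 220 [0.615  0.1523] [0.032 0.03  0.028] 0.11316528563683281
top terra 113 [0.4316 0.2473] [0.022 0.023 0.005] 0.11399535158777208
   rim terra ((629.1521606445312, -125.3088150024414), (113.93641662597656, 107.07259368896484), 78.11522674560547)
scene white 269 [ 0.4664 -0.0167] [0.032 0.032 0.026] 0.11062517221890955
scene blue 266 [0.6175 0.1506] [0.032 0.031 0.025] 0.11011010786235098
scene terra 206 [0.438  0.2406] [0.032 0.033 0.026] 0.1113616502908259
   rim terra ((630.9850463867188, -127.38933563232422), (112.661376953125, 107.66448974609375), 78.04324340820312)
```

White and blue stand centred in their cartons. Grip the terracotta vase.

move_arm(
  deltas=[0,0,0,0,0,2,-1,0,0,0,0,0,4,-1,0,0,0,0,0,6,-1,0,0,0,0,0,8,-1,0,0,0,0,0,8.9,-1,0,0,0,0,0,8.9,-1,0,0,0,0,0,8.9,-0.3,0,0,0,0,0,8.9,0.1],
)

```text
time: 24.35
tool_pos: [0.437, 0.2424, 0.0749]
ee_rot: [-3.141, -0.002, -0.001]
wrist_force: [0.8, -0.4, 0.6]
width: 0.0811
finger_force: 0.0
```

move_arm(
  deltas=[0,0,0,0,0,0,0.25,0,0,0,0,0,0,0.35,0,0,0,0,0,0,0.5,0,0,0,0,0,0,0.8,0,0,0,0,0,0,1,0,0,0,0,0,0,1,0,0,0,0,0,0,1],
)

```text
time: 25.05
tool_pos: [0.436, 0.2423, 0.0734]
ee_rot: [3.142, 0.0, -0.0]
wrist_force: [-0.7, -0.9, -0.5]
width: 0.0312
finger_force: 30.0
```

move_arm(
  deltas=[0,0,0,0,0,-0.5,1,0,0,0,0,0,-1.5,1,0,0,0,0,0,-3.5,1,0,0,0,0,0,-6,1,0,0,0,0,0,-9,1,0,0,0,0,0,-12,1,0,0,0,0,0,-15,1,0,0,0,0,0,-16,1],
)

```text
time: 25.85
tool_pos: [0.4375, 0.2429, 0.2382]
ee_rot: [-3.139, -0.007, -0.0]
wrist_force: [0.2, 0.0, -0.5]
width: 0.0318
finger_force: 30.0
```

move_arm(
  deltas=[0,0,0,0.5,1,0,1,0,0,0,1.8,3.5,0,1,0,0,0,3.7,7,0,1,0,0,0,5.5,10.5,0,1,0,0,0,7.4,14,0,1,0,0,0,9.2,17.5,0,1,0,0,0,11,21,0,1,0,0,0,12.9,24.5,0,1],
)

```text
time: 26.65
tool_pos: [0.5644, -0.0051, 0.2308]
ee_rot: [-3.142, 0.004, -0.001]
wrist_force: [0.0, 0.9, -1.0]
width: 0.0315
finger_force: 30.0
```

move_arm(
  deltas=[0,0,0,1.9,3.6,0,1,0,0,0,3.8,7.2,0,1,0,0,0,5.5,10.4,0,1,0,0,0,6.5,12.4,0,1,0,0,0,6.5,12.4,2,1,0,0,0,6.5,12.4,5,1,0,0,0,6.5,12.4,8,1,0,0,0,6.5,12.4,10,1],
)

```text
time: 27.45
tool_pos: [0.6272, -0.1272, 0.1277]
ee_rot: [-3.14, 0.008, -0.001]
wrist_force: [-0.5, 0.3, -0.9]
width: 0.0313
finger_force: 30.0
```

move_arm(
  deltas=[0,0,0,0,0,0.5,1,0,0,0,0,0,0.5,1,0,0,0,0,0,0.5,1],
)

```text
time: 27.75
tool_pos: [0.6302, -0.1272, 0.1292]
ee_rot: [3.141, -0.001, -0.0]
wrist_force: [0.5, 1.0, -0.4]
width: 0.0316
finger_force: 30.0
```

Run:
```python
from h import *
s=snap('scene','scene10'); print(robot.get_obs()['tool_pos'])
a=cv2.resize(s['image'][100:320,100:340,::-1],None,fx=2.5,fy=2.5); cv2.imwrite('pics/c10.png',a)
```

```text
[ 0.63067146 -0.12716625  0.12998757]
```

View pics/c10.png

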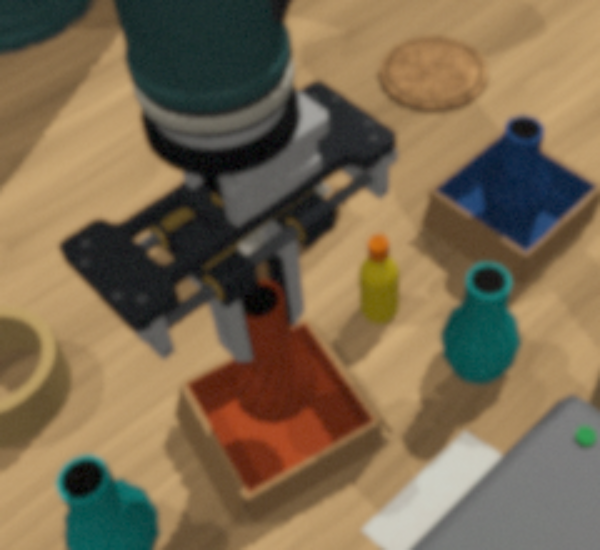

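The terracotta vase hangs upright over the empty terracotta-lined carton (275,400 in the crop). Lower and release.

move_arm(
  deltas=[0,0,0,0,0,1.5,1,0,0,0,0,0,3,1,0,0,0,0,0,4.2,1,0,0,0,0,0,5,1,0,0,0,0,0,5.5,1,0,0,0,0,0,5.6,1,0,0,0,0,0,5.6,1,0,0,0,0,0,5.6,1],
)

```text
time: 28.6
tool_pos: [0.6301, -0.1268, 0.0726]
ee_rot: [3.141, -0.001, -0.0]
wrist_force: [0.3, 0.0, -1.5]
width: 0.0316
finger_force: 30.0
```

move_arm(
  deltas=[0,0,0,0,0,0,1,0,0,0,0,0,0,0.3,0,0,0,0,0,0,0.1,0,0,0,0,0,0,-0.3,0,0,0,0,0,0,-1,0,0,0,0,0,0,-1,0,0,0,0,0,0,-1,0,0,0,0,0,0,-1],
)

```text
time: 29.4
tool_pos: [0.6299, -0.1267, 0.0725]
ee_rot: [3.142, 0.0, -0.0]
wrist_force: [0.3, 0.6, 0.3]
width: 0.0775
finger_force: 0.0
```

move_arm(
  deltas=[0,0,0,0,0,-0.5,-1,0,0,0,0,0,-2,-1,0,0,0,0,0,-4,-1,0,0,0,0,0,-6.5,-1,0,0,0,0,0,-9,-1,0,0,0,0,0,-11.5,-1,0,0,0,0,0,-13,-1,0,0,0,0,0,-13,-1],
)

```text
time: 30.2
tool_pos: [0.6314, -0.1271, 0.2069]
ee_rot: [3.139, -0.007, -0.0]
wrist_force: [-0.8, -0.5, -0.5]
width: 0.0942
finger_force: 0.0
```

move_arm(
  deltas=[0,0,0,-4,2,0,-1,0,0,0,-8,4,0,-1,0,0,0,-12,6,0,-1,0,0,0,-16,8,0,-1,0,0,0,-20,10,0,-1,0,0,0,-24,12,0,-1,0,0,0,-26,13,0,-1,0,0,0,-26,13,0,-1],
)

```text
time: 31.0
tool_pos: [0.3675, -0.2573, 0.2015]
ee_rot: [-3.141, 0.002, -0.004]
wrist_force: [1.0, -0.3, -0.2]
width: 0.0942
finger_force: 0.0
```

Run:
```python
from h import *
s=snap('scene','scene11'); t=snap('top','top11'); o=robot.get_obs(); print(o['time'],o['tool_pos'],o['qvel'].round(3))
for n,W in(('top',world(t)),('scene',world(s))):
  for k,c in(('white',(.4637,-.0156)),('blue',(.6166,.152)),('terra',(.630,-.1262))):
    P=near(W,c,.05,.085,.13)
    if len(P): print(n,k,len(P),((P.min(0)+P.max(0))/2)[:2].round(4),np.ptp(P,axis=0).round(3),P[:,2].max())
cv2.imwrite('pics/c11.png',s['image'][:,:,::-1])
```

```text
31.1 [ 0.36974789 -0.25640987  0.20170501] [ 0.029  0.016 -0.019  0.001  0.     0.   ]
top white 212 [ 0.4631 -0.015 ] [0.03  0.031 0.029] 0.11433684103643182
top blue 219 [0.6145 0.1521] [0.031 0.03  0.028] 0.1141462050542773
top terra 244 [ 0.6287 -0.1255] [0.032 0.031 0.028] 0.11326457526135303
scene white 273 [ 0.4666 -0.0172] [0.032 0.032 0.026] 0.11097669957617895
scene blue 268 [0.6174 0.1516] [0.033 0.032 0.025] 0.11052141753871736
scene terra 390 [ 0.6313 -0.1272] [0.033 0.033 0.026] 0.11126759206959891
```

View pics/c11.png

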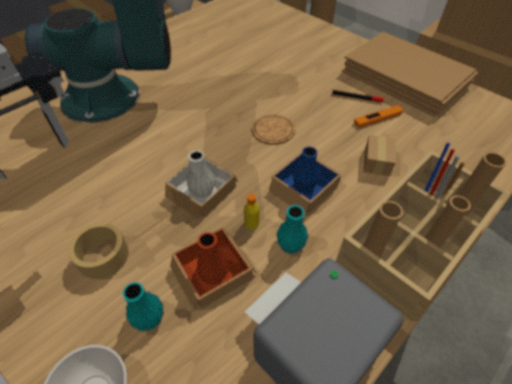

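All three vases stand upright in their own cartons: white (198,180), blue (308,175), terracotta (210,265). The bystanders are where they were and the arm is clear, so I'm handing in.

```bash
python3 -c "
from bench import robot
print(robot.close_job())"
```

```text
the job is handed in; nothing more can be done
None
```

I handed the job in at about 31 s of the 104 s allowed: every vase stands upright within about 3 mm of the centre of its own-colour carton, the terracotta one was parked and released on the cork pad on the way, and the bystanders look undisturbed; the hand-in returned no verdict.

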